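# Lever open the heavy flap of a vial well

### The job

Open the heavy grey flap of the vial well with its loose lever, using only the fingertips: neither touch the flap itself nor lift the lever. First push the lever by its red cross handle along its guide towards the well until its red collar stops against the blue guide plates and its toe is under the yellow lip of the flap; then press the handle down, about as far as the black buffer under its rod, so that the lip rises by at least 2 cm. Finish while still holding the handle down with the flap open, and leave the things standing around undisturbed.

Things in the scene. Friction and masses are not known exactly. Their poses are not given: they have to be found in the camera images.
- well: Stand: dark base plate (x -40 to 194, y +-75 mm), two blue guide plates (x -20 to 60, outer faces y +-23, 96 high), a black spring buffer (x -97, 47 high) below the lever's rod, and an open white well (x 96 to 184, y +-65, rim z 73) under the flap. Origin on the worktop below the fulcrum, a cross bar between the blue plates, top z = 70 mm. x runs from the red handle to the flap, z up. Fixed.
- lever: Loose lever, 1 kg, toe-heavy, lying on two bars between the blue plates, sloping 0.2 rad down to the toe. Origin on its underside; fully home (collar against the plates) it is at (0, 0, 70 mm) of the stand. It starts 21 to 26 mm short of that (x negative) and slides in along the stand's x with a few newtons. Frame level at rest, x towards the flap; it pitches with the lever. Toe tip 92 mm ahead.
- handle_top (a point): Centre of the top face of the lever's red cross handle, a rounded bar 30 (along) x 66 (across) x 24 mm high, 145 mm behind the fulcrum when home. About 122 mm up at the start, 117 home. Pressing takes 1 to 3 N for 8 mm, then 4 to 14 N; let go, it rises. It swings in an arc; at 65 mm the flap stands near 0.28 rad, and from about 55 mm down the black buffer resists ever harder: go no lower.
- flap (a joint): Opening angle (rad) of the heavy (about 2 kg) grey flap with yellow lip: 0 shut, growing as the lip rises; 0.2 rad = lip 21 mm up. Hinge along the far rim of the well (x 182, z 79 mm of the stand). The lip's underside is at z = 73 mm when shut, its front edge at x = 75 mm. Gravity shuts it.
- flap_edge (a point): Middle of the lower front edge of the flap's yellow lip.
- beaker: Bystander: clear beaker, 54 mm wide, 70 mm high, origin under its centre. Beside the well, on its far side from the robot.
- brown_jar: Bystander: brown jar with maroon lid, 56 mm wide, 74 mm high, origin under its centre. Beside the guide, on the far side from the robot.
- sample_cup: Bystander: yellowish open cup, 52 mm wide, 38 mm high, origin under its centre. Beyond the handle as the robot sees it.
- white_bottle: Bystander: white dropper bottle, 47 mm wide, 100 mm high, origin under its centre. Beside the guide and well, on the robot's side.

How it is judged:
By the outcome, as a careful person would: the job done as asked, in the order asked, and still so for the second after the job is handed in, while the arm keeps its last pose, push and grip.
It also fails if it takes over 38 s, if anything falls off the work surface, if the arm or the gripper's body presses on something with over 40 N, if the wrist force passes 120 N, or if a joint passes its speed limit or range.

### The arm

A 6-joint arm with a two-finger parallel gripper is mounted at the origin on a cart in front of the work surface, level with it; the furniture and walls round the work are solid. World frame = base frame: x ahead of the robot, y to its left, z up, the work surface at z = 0. Lengths are in m, angles in rad, forces in N, time in s.
With the tool pointing down it reaches from about 0.35 to 0.775 m from the base axis. Payload 5.5 kg.
Tool frame: the origin (TCP) lies on the centre line of the jaws, within the pads' length; the fingertips stand 11 mm ahead of it and the grasp point (between the pads) lies 8 mm behind it (env.nose_length is the distance from the TCP to the fingertips, in m); x points along the fingers, z is the direction in which the jaws open and shut, and the axes are right-handed (so a half turn about x gives the same grasp; the last joint's range is limited). The gripper opens to 85 mm and grips with 20 to 120 N. Pads are 22 mm wide; open, the fingers measure 114 mm over their backs; the gripper's body (76 mm by 85 mm) begins 54 mm behind the grasp point. The pads swing forward as they close: fully open they stand 13 mm farther back than shut.
Start: joints at [0.966, 0.313, 0.046, 1.304, 0, 1.431], TCP at [0.258, 0.514, 0.242] pointing down, gripper open.
Joint ranges: [-2.76, 2.76], [-0.86, 1.69], [-1.03, 1.26], [-2.2, 2.34], [-1.47, 1.5], [-3.14, 3.14]. Speed limits (rad/s): [2.57, 2.57, 3.14, 3.14, 3.14, 3.14].

### API

Orientations are given as a unit quaternion [w, x, y, z].
In Python, from workcell import env gives the robot as it stands. The module is installed in compiled form; this text tells all that it offers.
- The arm moves only by the tool step_arm, never from a script. Its argument "moves" is a list that holds one entry, the list of rows, each a list of 7 numbers: the turn, a rotation vector about the tool's x, y, z in rad, then the shift along the tool's x, y, z in m, then the opening, from 0 (shut) to 1 (fully open). In form: [[[rx, ry, rz, tx, ty, tz, grip], ...]]. A call has 1 to 12 rows; each row is the pose to reach, as a shift and turn from the pose measured when the call began, along the tool's axes at that moment; what a row does not reach only later rows make up. A row lasts 1/10 s, in which the tool goes at most 50 mm and 8.59 degrees, less where a joint would pass 70% of its speed; a pose out of reach is approached as far as the arm can. A call with a gripper value outside its range is refused whole. The fingers move at their own pace and stop on an object; "force" is the grip in N (left out, the last holds). Time passes only in rows, so rows that repeat a pose let the fingers close. It gives the time, the measured TCP pose, the force and the opening at its end, in the units of the state.
- env.get_state(): the state, without advancing time (a new reading comes with each control period).
- env.read_camera(name): name is "scene" or "top" or "wrist"; returns (picture, depth): 400x640x3 uint8, red, green, blue; 400x640 float32, m along the optical axis (not along the pixel's ray), 0 where there is no reading.
- env.get_calibration(name): a dict with "mtx" (3x3 intrinsics, pixels), "camera_from_world" (4x4, takes a point from world to camera coordinates); the wrist camera has in their place "T_tool_cam" (4x4, takes a point from camera to tool coordinates, whose origin is the TCP and whose axes are the tool frame's). Camera axes: x right, y down, z forward; pixel columns grow to the right and rows downward; lengths in m; the calibration is good to about 2 mm. A picture is of the moment at which its call begins: read the wrist's pose just before it. get_calibration takes no time and is no camera call.
- env.hand_in(): hands the job in, once; it reports no verdict.
Trained networks look in the newest picture that a camera, given by its name, has taken for a name from the list of things; names that differ only in an ending like _2 or _b are one class to them, and where a whole thing is asked for, a point or a joint stands for the part that bears it (a point fixed in the world has none). Each returns a list of dicts, best first, with "confidence" (0 to 1); they miss things now and then, are a little off and sometimes report something else, mostly with a low value. They report only what shows in the picture. A call takes as long as a camera call.
- env.boxes_of(camera, thing): "uv" ([column, row] in pixels, amid what is visible of it).
- env.silhouettes(camera, thing): "mask" (400x640 bool, what is visible of it) and "uv" ([column, row] in pixels, amid what is visible of it).
The state is a dict: "clock": time; "joint_pos": joint angles; "qvel": joint speeds; "tau": joint torques, N m; "tcp_pos": TCP position; "orientation": TCP orientation; "wrist_force": force on the tool from outside, world axes, zero at the start; "ft_torque": the same for the moment, N m; "finger_gap": finger opening in m.
Only numpy, scipy, OpenCV 4.12 (cv2) and the standard library are available. Lean on these libraries where they do the work, as an engineer would, in place of code of your own. Each camera call takes 0.05 s, during which the arm holds its last target.

## Working session

There is one attempt and no reset: what is moved stays moved. The work goes in short steps, Python scripts to look and compute and a tool call to move; the robot and the scene stay as the last step left them, time stands still between calls to the robot, and variables do not carry over. Pictures are saved under pics/ and viewed, and the job is handed in when it is done.

Besides the shell and the picture viewer there is one more tool, called after ">>>" in YAML: its name, and indented under it one key for each argument. step_arm: Moves the arm, as the interface text tells. Its arguments: {"type":"object","properties":{"moves":{"type":"array","items":{"type":"array","items":{"type":"array","items":{"type":"number"}}}},"force":{"type":"number"}},"required":["moves"]}

```bash
mkdir -p pics; cat > h.py <<'E'
import numpy as np, cv2
from workcell import env
from scipy.spatial.transform import Rotation as R
def world(cam,u,v,d,K=None):
    c=env.get_calibration(cam);K=c['mtx'];T=np.linalg.inv(c['camera_from_world'])
    p=np.array([(u-K[0,2])/K[0,0]*d,(v-K[1,2])/K[1,1]*d,d,np.ones_like(d)])
    return (T@p)[:3]
def cloud(cam,depth,mask):
    v,u=np.nonzero(mask&(depth>0)); return world(cam,u,v,depth[v,u].astype(float)).T
E
python3 - <<'E'
from h import *
s=env.get_state(); print({k:np.round(v,3) for k,v in s.items()})
for c in ['scene','top']:
    im,d=env.read_camera(c); cv2.imwrite(f'pics/{c}0.png',im[:,:,::-1])
    np.savez(f'{c}0.npz',im=im,d=d)
    for t in ['lever','handle_top','flap','well','beaker','brown_jar','sample_cup','white_bottle']:
        for r in env.silhouettes(c,t)[:2]:
            p=cloud(c,d,r['mask'])
            print(c,t,round(r['confidence'],2),np.round(r['uv']),len(p),np.round(np.median(p,0),3),np.round(np.percentile(p,3,axis=0),3),np.round(np.percentile(p,97,axis=0),3))
E
```

```text
{'clock': np.float64(0.0), 'joint_pos': array([0.966, 0.314, 0.045, 1.304, 0.   , 1.431]), 'qvel': array([ 0.001, -0.001, -0.001, -0.001,  0.001, -0.001]), 'tau': array([ 0.0000e+00, -4.8063e+01,  2.9853e+01,  1.9000e-02,  0.0000e+00,
        0.0000e+00]), 'tcp_pos': array([0.257, 0.514, 0.241]), 'orientation': array([ 0.601, -0.372,  0.602,  0.371]), 'wrist_force': array([ 0.853, -0.269,  0.23 ]), 'ft_torque': array([-0.033,  0.02 ,  0.016]), 'finger_gap': np.float64(0.085)}
scene lever 0.74 [333. 206.] 1017 [0.618 0.001 0.105] [ 0.594 -0.124  0.074] [0.647 0.104 0.125]
scene handle_top 0.71 [336. 210.] 933 [0.618 0.004 0.104] [ 0.594 -0.121  0.073] [0.645 0.107 0.125]
scene flap 0.72 [268. 241.] 2144 [0.602 0.183 0.087] [0.55  0.127 0.079] [0.673 0.231 0.091]
scene well 0.68 [282. 247.] 6165 [0.595 0.162 0.059] [ 0.543 -0.042  0.005] [0.67  0.234 0.092]
scene beaker 0.72 [260. 210.] 413 [0.755 0.128 0.057] [0.725 0.104 0.037] [0.777 0.154 0.072]
scene brown_jar 0.77 [306. 196.] 452 [0.73  0.011 0.065] [ 0.717 -0.018  0.026] [0.76  0.028 0.076]
scene sample_cup 0.51 [332. 195.] 295 
[... 329 characters left out ...]
0.127  0.073] [0.648 0.106 0.125]
top flap 0.98 [251. 214.] 2527 [0.613 0.18  0.087] [0.554 0.127 0.082] [0.674 0.23  0.092]
top flap 0.49 [279. 158.] 469 [0.755 0.132 0.022] [0.724 0.106 0.011] [0.774 0.155 0.071]
top well 0.57 [272. 220.] 5516 [0.604 0.13  0.081] [ 0.545 -0.031  0.005] [0.685 0.229 0.094]
top beaker 0.8 [277. 159.] 467 [0.755 0.132 0.022] [0.724 0.106 0.012] [0.774 0.155 0.071]
top brown_jar 0.89 [330. 168.] 525 [0.737 0.004 0.073] [ 0.716 -0.02   0.01 ] [0.766 0.028 0.078]
top sample_cup 0.92 [363. 160.] 357 [ 0.762 -0.084  0.005] [ 0.733 -0.104 -0.002] [ 0.78  -0.062  0.041]
top white_bottle 0.84 [293. 258.] 293 [0.506 0.082 0.072] [0.485 0.064 0.064] [0.525 0.102 0.103]
```

View pics/scene0.png

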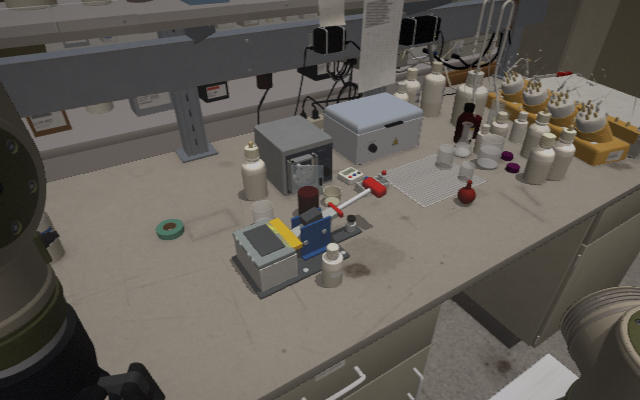

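View pics/top0.png

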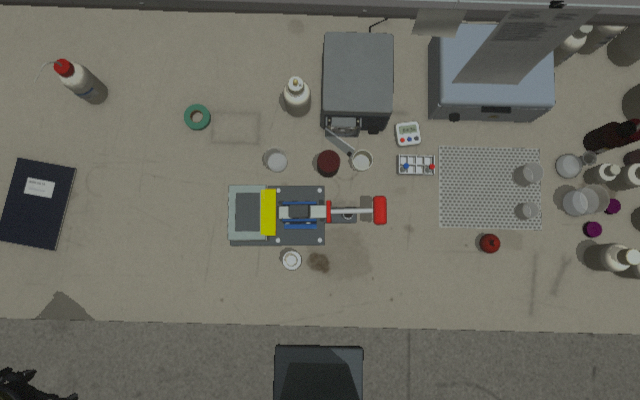

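```bash
python3 - <<'E'
from h import *
for c in ['top','scene']:
    z=np.load(f'{c}0.npz');im,d=z['im'],z['d']
    hsv=cv2.cvtColor(im,cv2.COLOR_RGB2HSV)
    m=((hsv[...,0]<8)|(hsv[...,0]>172))&(hsv[...,1]>120)&(hsv[...,2]>70)
    v,u=np.nonzero(m&(d>0)); p=world(c,u,v,d[v,u].astype(float)).T
    k=(p[:,2]>.05)&(p[:,0]<.69); p=p[k]
    top=p[(p[:,1]<-.06)]
    print(c,'handle',len(top),top.min(0).round(3),top.max(0).round(3),top.mean(0).round(3))
    t=top[top[:,2]>np.percentile(top[:,2],90)-.006]
    print('topface',len(t),t.min(0).round(3),t.max(0).round(3),t.mean(0).round(4), cv2.minAreaRect((t[:,:2]*1000).astype(np.float32)))
    col=p[p[:,1]>-.06]; print('collar',len(col),col.min(0).round(3) if len(col) else '',col.max(0).round(3) if len(col) else '')
    # blue plates
    b=(hsv[...,0]>95)&(hsv[...,0]<125)&(hsv[...,1]>130)
    v,u=np.nonzero(b&(d>0)); q=world(c,u,v,d[v,u].astype(float)).T; q=q[(q[:,2]>.085)&(q[:,2]<.11)]
    print('blue',len(q),q.min(0).round(3),q.max(0).round(3),cv2.minAreaRect((q[:,:2]*1000).astype(np.float32)))
    # base plate / flap
    r=env.silhouettes(c,'flap')[0]['mask']; p=cloud(c,d,r); p=p[p[:,2]>.08]
    print('flap',cv2.minAreaRect((p[:,:2]*1000).astype(np.float32)))
E
```

```text
top handle 384 [ 0.553 -0.404  0.05 ] [ 0.656 -0.1    0.127] [ 0.619 -0.137  0.117]
topface 287 [ 0.594 -0.13   0.119] [ 0.656 -0.102  0.127] [ 0.6239 -0.1162  0.1224] ((624.728271484375, -115.87529754638672), (61.781463623046875, 27.240034103393555), 1.0503740310668945)
collar 89 [ 0.595 -0.004  0.089] [0.644 0.006 0.101]
blue 135 [0.595 0.031 0.09 ] [0.641 0.106 0.102] ((617.7035522460938, 68.81109619140625), (44.98525619506836, 75.64508056640625), 1.3897933959960938)
flap ((614.0099487304688, 179.47109985351562), (129.3359375, 111.97488403320312), 1.6345281600952148)
scene handle 280 [ 0.556 -0.404  0.05 ] [ 0.655 -0.101  0.127] [ 0.614 -0.126  0.117]
topface 177 [ 0.591 -0.13   0.119] [ 0.655 -0.103  0.127] [ 0.6207 -0.1154  0.1227] ((622.541748046875, -115.48585510253906), (63.714454650878906, 27.210647583007812), 2.5740246772766113)
collar 74 [ 0.595 -0.011  0.083] [0.645 0.004 0.1  ]
blue 79 [ 0.595 -1.081  0.085] [1.222 0.585 0.106] ((865.7654418945312, -284.1378173828125), (403.28582763671875, 1696.4947509765625), 11.304466247558594)
flap ((615.5328369140625, 177.7523193359375), (133.42941284179688, 112.50845336914062), 2.0433759689331055)
```

The two pictures agree. The stand's x axis runs along world +y, and the handle's top face is at about (0.624, -0.116, 0.122), seen in the top view at (380, 210). The collar is about 24 mm short of the plates. Next I'll work out the approach behind the handle with the jaws shut.

```bash
cat >> h.py <<'E'
YAW=np.deg2rad(1.8); EX=np.array([-np.sin(YAW),np.cos(YAW),0]); EY=np.array([-np.cos(YAW),-np.sin(YAW),0]); O=np.array([.6187,.0487,0])
def st(x,y,z): return O+EX*x+EY*y+np.array([0,0,z])
def w2s(p): q=p-O; return np.array([q@EX,q@EY,q[2]])
def rows(*tips,rot=True):
    s=env.get_state(); q=s['orientation']; Rm=R.from_quat([q[1],q[2],q[3],q[0]])
    best=None
    for sg in (1,-1):
        zx=EY*sg; x=np.array([0,0,-1.]); T=np.c_[x,np.cross(zx,x),zx]
        rv=(Rm.inv()*R.from_matrix(T)).as_rotvec()
        if best is None or np.linalg.norm(rv)<np.linalg.norm(best): best=rv
    print('tcp stand',w2s(s['tcp_pos']).round(4),'rotvec',best.round(3),'F',s['wrist_force'].round(2),'t',s['clock'],'j',s['joint_pos'].round(2))
    for t in tips: # fingertip in stand coords
        p=st(*t)+[0,0,env.nose_length]; print(t,'world tcp',p.round(3),'shift',(Rm.inv().apply(p-s['tcp_pos'])).round(4))
E
python3 - <<'E'
from h import *
print(env.nose_length)
print(w2s(np.array([.6245,-.116,.122])),w2s(np.array([.614,.18,.09])))
rows((-205,0,.2) if 0 else (-.205,0,.2))
E
```

```text
0.011
[-0.16480091 -0.00062379  0.122     ] [0.13138284 0.00057345 0.09      ]
tcp stand [0.4765 0.3461 0.2423] rotvec [ 1.075  0.    -0.   ] F [0.09 0.18 0.55] t 1.0 j [0.97 0.31 0.05 1.3  0.   1.43]
(-0.205, 0, 0.2) world tcp [ 0.625 -0.156  0.211] shift [ 0.0313 -0.6288 -0.4345]
```

>>> step_arm:
  moves:
    - [[0.09,0,0,0,-0.05,-0.035,0],[0.18,0,0,0,-0.1,-0.07,0],[0.27,0,0,0,-0.15,-0.105,0],[0.36,0,0,0,-0.2,-0.14,0],[0.45,0,0,0,-0.25,-0.175,0],[0.54,0,0,0,-0.3,-0.21,0],[0.63,0,0,0,-0.35,-0.245,0],[0.72,0,0,0,-0.4,-0.28,0],[0.81,0,0,0,-0.45,-0.315,0],[0.9,0,0,0,-0.5,-0.35,0],[1.0,0,0,0,-0.56,-0.39,0],[1.075,0,0,0,-0.63,-0.435,0]]

```text
clock: 2.2
tcp_pos: [0.5449, -0.0152, 0.2426]
orientation: [0.707, -0.009, 0.707, 0.01]
wrist_force: [1.0, 0.7, 1.0]
finger_gap: 0.0002
```

```bash
python3 - <<'E'
from h import *
rows((-.215,0,.2),(-.215,0,.106))
E
```

```text
tcp stand [-0.0616  0.0758  0.2426] rotvec [-0.004  0.001 -0.   ] F [1.01 0.73 0.96] t 2.2 j [-0.18  0.25 -0.03  1.28  0.    1.37]
(-0.215, 0, 0.2) world tcp [ 0.625 -0.166  0.211] shift [ 0.0316 -0.1531  0.0764]
(-0.215, 0, 0.106) world tcp [ 0.625 -0.166  0.117] shift [ 0.1256 -0.1531  0.0763]
```

>>> step_arm:
  moves:
    - [[0,0,0,0.01,-0.04,0.02,0],[0,0,0,0.02,-0.08,0.04,0],[0,0,0,0.03,-0.12,0.06,0],[0,0,0,0.03,-0.153,0.076,0],[0,0,0,0.03,-0.153,0.076,0],[0,0,0,0.06,-0.153,0.076,0],[0,0,0,0.09,-0.153,0.076,0],[0,0,0,0.115,-0.153,0.076,0],[0,0,0,0.126,-0.153,0.076,0],[0,0,0,0.126,-0.153,0.076,0],[0,0,0,0.126,-0.153,0.076,0]]

```text
clock: 3.3
tcp_pos: [0.6256, -0.166, 0.1178]
orientation: [0.708, -0.01, 0.706, 0.01]
wrist_force: [1.3, -1.0, 0.3]
finger_gap: -0.0
```

```bash
python3 - <<'E'
from h import *
for c in ['top','wrist','scene']:
    im,d=env.read_camera(c); 
    if c!='wrist': im=cv2.resize(im[140:270,240:420],None,fx=4,fy=4)
    cv2.imwrite(f'pics/{c}1.png',im[:,:,::-1])
rows((-.16,0,.106))
E
```

```text
tcp stand [-0.2152 -0.0007  0.1185] rotvec [-0.004  0.004  0.001] F [0.3  0.28 0.49] t 3.45 j [-0.38  0.51  0.03  1.09  0.    1.16]
(-0.16, 0, 0.106) world tcp [ 0.624 -0.111  0.117] shift [ 0.0015  0.0552 -0.001 ]
```

View pics/scene1.png

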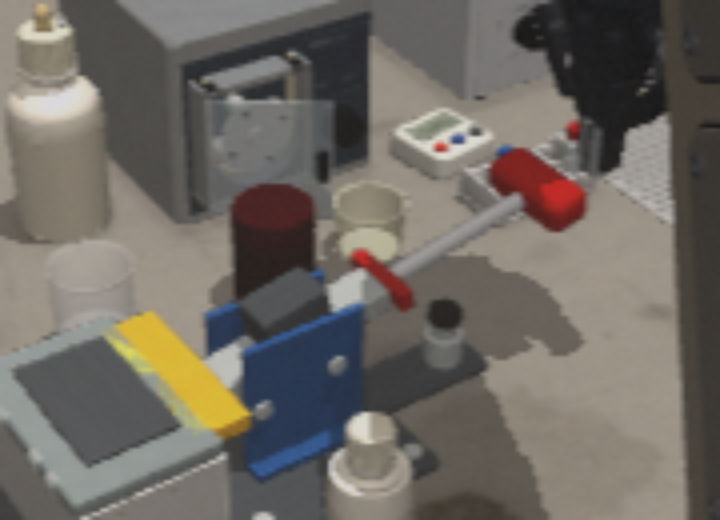

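View pics/wrist1.png

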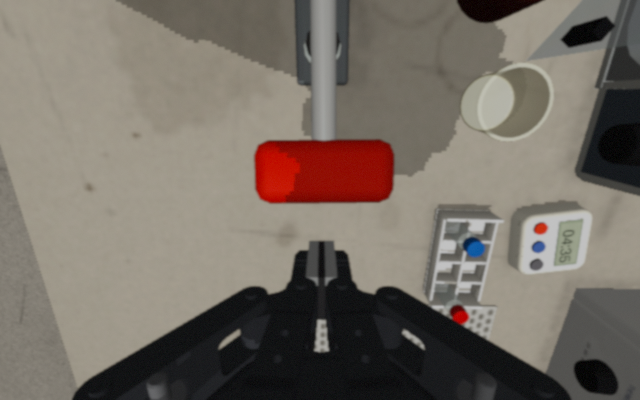

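The shut fingertips stand behind the handle (handle at about (325, 170), tips at about (322, 245) in the wrist view), centred, with nothing in the way. Now I'll push.

>>> step_arm:
  moves:
    - [[0,0,0,0.007,0.005,-0.001,0],[0,0,0,0.007,0.012,-0.001,0],[0,0,0,0.007,0.016,-0.001,0],[0,0,0,0.007,0.02,-0.001,0],[0,0,0,0.007,0.023,-0.001,0],[0,0,0,0.007,0.026,-0.001,0],[0,0,0,0.007,0.029,-0.001,0],[0,0,0,0.007,0.032,-0.001,0],[0,0,0,0.008,0.035,-0.001,0],[0,0,0,0.008,0.037,-0.001,0],[0,0,0,0.008,0.037,-0.001,0]]

```text
clock: 4.55
tcp_pos: [0.6241, -0.1289, 0.1104]
orientation: [0.708, -0.01, 0.706, 0.01]
wrist_force: [-0.0, -2.2, -0.7]
finger_gap: 0.0002
```

```bash
cat > hd.py <<'E'
from h import *
import sys
def look(tag):
    im,d=env.read_camera('top')
    hsv=cv2.cvtColor(im,cv2.COLOR_RGB2HSV)
    m=((hsv[...,0]<8)|(hsv[...,0]>172))&(hsv[...,1]>120)&(hsv[...,2]>50)
    v,u=np.nonzero(m&(d>0)); p=world('top',u,v,d[v,u].astype(float)).T
    s=np.array([w2s(a) for a in p]); s=s[(abs(s[:,1])<.045)&(s[:,2]>.02)&(s[:,0]>-.25)]
    hd=s[s[:,0]<-.1]; co=s[(s[:,0]>-.1)&(s[:,0]<.05)]
    for n,a in (('handle',hd),('collar',co)):
        if len(a): print(n,len(a),np.percentile(a,3,axis=0).round(4),np.percentile(a,97,axis=0).round(4))
    np.savez(f'{tag}.npz',im=im,d=d)
    cv2.imwrite(f'pics/{tag}.png',cv2.resize(im[140:270,220:410],None,fx=4,fy=4)[:,:,::-1])
    r=env.silhouettes('top','flap')
    if r:
        p=np.array([w2s(a) for a in cloud('top',d,r[0]['mask'])]); p=p[(p[:,2]>.07)&(p[:,0]>.06)&(p[:,0]<.2)]
        k=p[:,0]<.17; c=np.polyfit(p[k,0],p[k,2],1); print('flap slope angle',-np.arctan(c[0]), 'xmin',np.percentile(p[:,0],2),'zmax',np.percentile(p[:,2],98))
    im,d=env.read_camera('scene'); cv2.imwrite(f'pics/{tag}s.png',cv2.resize(im[150:290,220:420],None,fx=4,fy=4)[:,:,::-1])
E
python3 - <<'E'
from hd import *
look('t2'); rows((-.16,0,.1))
E
```

```text
handle 302 [-0.1575 -0.0298  0.1139] [-0.1334  0.0298  0.1251]
collar 99 [-0.0362 -0.0237  0.088 ] [-0.0268  0.0226  0.097 ]
flap slope angle -0.03414206350077524 xmin 0.07742041440308227 zmax 0.0929719446560849
tcp stand [-0.1778  0.0002  0.1103] rotvec [-0.004  0.003  0.   ] F [-0.79 -3.06 -1.33] t 4.7 j [-0.33  0.49 -0.01  1.06  0.    1.21]
(-0.16, 0, 0.1) world tcp [ 0.624 -0.111  0.111] shift [-0.0007  0.0178  0.0001]
```

>>> step_arm:
  moves:
    - [[0,0,0,0.0,0.002,0,0],[0,0,0,0.0,0.004,0,0],[0,0,0,0.0,0.005,0,0],[0,0,0,0.0,0.006,0,0],[0,0,0,0.0,0.007,0,0],[0,0,0,0.0,0.007,0,0]]

```text
clock: 5.3
tcp_pos: [0.6241, -0.1229, 0.1106]
orientation: [0.708, -0.01, 0.706, 0.009]
wrist_force: [-0.2, -7.3, -0.4]
finger_gap: 0.0002
```

>>> step_arm:
  moves:
    - [[0,0,0,0.0,0.001,0,0],[0,0,0,0.0,0.002,0,0],[0,0,0,0.0,0.002,0,0]]

```text
clock: 5.6
tcp_pos: [0.6242, -0.1227, 0.1108]
orientation: [0.708, -0.011, 0.706, 0.007]
wrist_force: [-0.1, -8.7, 0.3]
finger_gap: 0.0002
```

```bash
python3 - <<'E'
from hd import *
look('t3'); rows((-.16,0,.1))
E
```

```text
handle 273 [-0.1484 -0.0301  0.1126] [-0.1271  0.0295  0.1253]
collar 90 [-0.03   -0.0238  0.0889] [-0.0222  0.0245  0.0971]
flap slope angle -0.0370205526874099 xmin 0.07742661594617206 zmax 0.092984915250466
tcp stand [-1.715e-01 -1.000e-04  1.108e-01] rotvec [-0.006  0.004  0.006] F [-0.04 -8.98  0.07] t 5.75 j [-0.32  0.49 -0.02  1.06 -0.    1.23]
(-0.16, 0, 0.1) world tcp [ 0.624 -0.111  0.111] shift [-0.0002  0.0115 -0.0002]
```

>>> step_arm:
  moves:
    - [[0,0,0,0.0,0.003,0,0],[0,0,0,0.0,0.005,0,0],[0,0,0,0.0,0.005,0,0]]

```text
clock: 6.05
tcp_pos: [0.6244, -0.1222, 0.1113]
orientation: [0.709, -0.013, 0.706, 0.003]
wrist_force: [-1.0, -17.0, -1.4]
finger_gap: 0.0003
```

View pics/t3s.png

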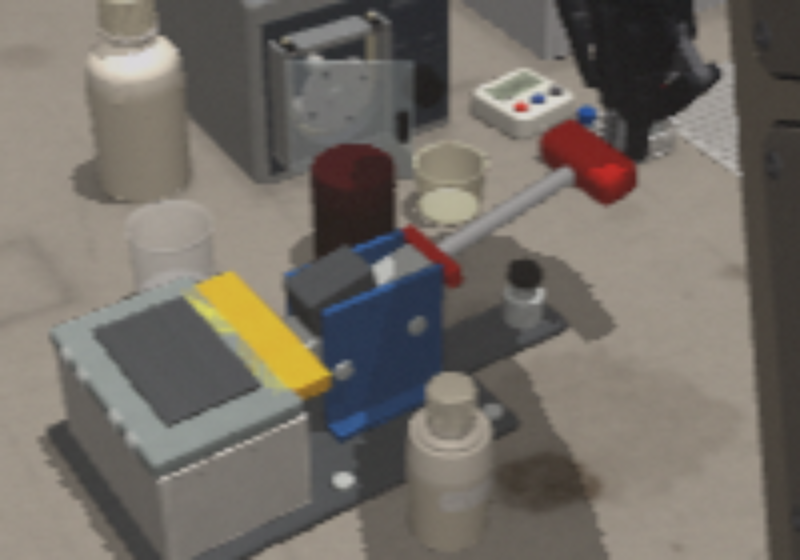

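View pics/t3.png

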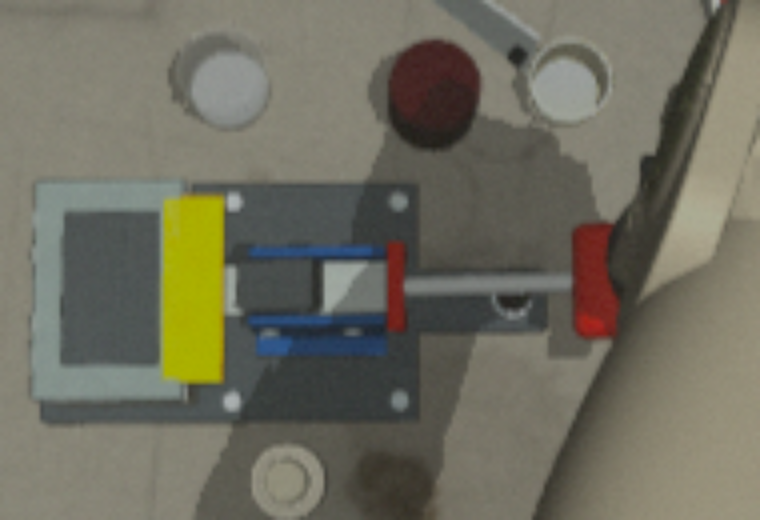

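The collar (at about (397, 285) in the top crop) rests against the blue plates, and the force rose to 17 N with no further travel. Next I'll back off, rise and move over the handle.

>>> step_arm:
  moves:
    - [[0,0,0,0,-0.01,0,0],[0,0,0,0,-0.025,0,0],[0,0,0,0,-0.025,0,0],[0,0,0,-0.025,-0.025,0,0],[0,0,0,-0.045,-0.025,0,0],[0,0,0,-0.045,-0.02,0,0],[0,0,0,-0.045,-0.02,0,0]]

```text
clock: 6.75
tcp_pos: [0.6248, -0.1405, 0.1566]
orientation: [0.709, -0.013, 0.705, 0.004]
wrist_force: [-0.5, -0.8, -0.3]
finger_gap: -0.0001
```

```bash
python3 - <<'E'
from hd import *
look('t4'); rows((-.146,0,.13),(-.146,0,.117))
E
```

```text
handle 340 [-0.1537 -0.03    0.1111] [-0.1288  0.0294  0.1221]
collar 88 [-0.0292 -0.0243  0.0873] [-0.0222  0.0246  0.0956]
flap slope angle -0.03656460892482088 xmin 0.07733434887998278 zmax 0.09287926009939378
tcp stand [-0.1896  0.0008  0.1552] rotvec [-0.008  0.002  0.013] F [-0.59 -0.03  0.53] t 6.9 j [-0.34  0.47  0.06  1.16 -0.01  1.21]
(-0.146, 0, 0.13) world tcp [ 0.623 -0.097  0.141] shift [0.0136 0.0438 0.0004]
(-0.146, 0, 0.117) world tcp [ 0.623 -0.097  0.128] shift [0.0266 0.044  0.0004]
```

>>> step_arm:
  moves:
    - [[-0.008,0.002,0.013,0,0.02,0,0],[-0.008,0.002,0.013,0,0.044,0,0],[-0.008,0.002,0.013,0.0,0.044,0,0],[-0.008,0.002,0.013,0.014,0.044,0,0],[-0.008,0.002,0.013,0.02,0.044,0,0],[-0.008,0.002,0.013,0.026,0.044,0,0],[-0.008,0.002,0.013,0.03,0.044,0,0],[-0.008,0.002,0.013,0.033,0.044,0,0],[-0.008,0.002,0.013,0.033,0.044,0,0]]

```text
clock: 7.8
tcp_pos: [0.6233, -0.098, 0.1221]
orientation: [0.707, -0.011, 0.707, 0.01]
wrist_force: [-0.8, -2.6, 2.5]
finger_gap: -0.0
```

```bash
python3 - <<'E'
from hd import *
L=np.hypot(.145,.047);a0=np.arctan2(.047,-.145)
for dz in (0,.01,.02,.03,.04,.05,.055,.058): 
    z=.047-dz; print(dz, round(-np.sqrt(L*L-z*z)+.145,4))
rows((-.145,0,.117),(-.15,0,.062))
E
```

```text
0 -0.0
0.01 -0.0029
0.02 -0.005
0.03 -0.0065
0.04 -0.0073
0.05 -0.0074
0.055 -0.0072
0.058 -0.007
tcp stand [-0.1468  0.      0.1221] rotvec [-0.001  0.001  0.001] F [-0.84 -2.65  2.54] t 7.8 j [-0.28  0.48 -0.01  1.08 -0.    1.26]
(-0.145, 0, 0.117) world tcp [ 0.623 -0.096  0.128] shift [-0.0059  0.0018  0.    ]
(-0.15, 0, 0.062) world tcp [ 0.623 -0.101  0.073] shift [ 0.0491 -0.0031 -0.    ]
```

>>> step_arm:
  moves:
    - [[0,0,0,0.004,-0.0005,0,0],[0,0,0,0.008,-0.001,0,0],[0,0,0,0.012,-0.0015,0,0],[0,0,0,0.016,-0.002,0,0],[0,0,0,0.02,-0.0025,0,0],[0,0,0,0.024,-0.003,0,0],[0,0,0,0.028,-0.003,0,0],[0,0,0,0.031,-0.0035,0,0],[0,0,0,0.034,-0.0035,0,0],[0,0,0,0.034,-0.0035,0,0]]

```text
clock: 8.8
tcp_pos: [0.6249, -0.1033, 0.0907]
orientation: [0.709, -0.012, 0.705, 0.009]
wrist_force: [-1.1, -3.4, 12.6]
finger_gap: 0.0002
```

```bash
python3 - <<'E'
from hd import *
look('t5'); rows((-.15,0,.062))
E
```

```text
collar 90 [-0.034  -0.0238  0.0809] [-0.0261  0.0238  0.0879]
flap slope angle 0.12017810392502074 xmin 0.07675080859946448 zmax 0.10501951619654631
tcp stand [-0.1521 -0.0015  0.0909] rotvec [-0.002  0.005  0.005] F [-2.08 -3.72 12.68] t 8.95 j [-0.29  0.5  -0.05  1.01 -0.    1.25]
(-0.15, 0, 0.062) world tcp [ 0.623 -0.101  0.073] shift [ 0.0179  0.0022 -0.0016]
```

View pics/t5s.png

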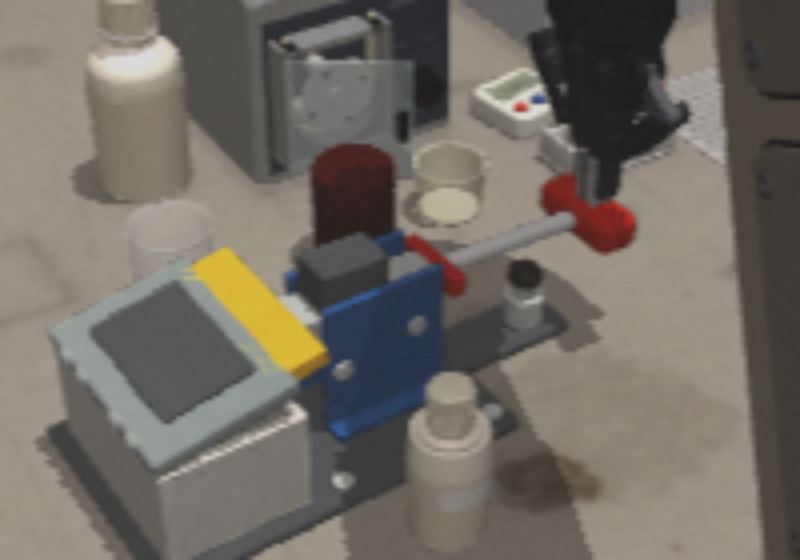

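>>> step_arm:
  moves:
    - [[0,0,0,0.004,0,0,0],[0,0,0,0.008,0,0,0],[0,0,0,0.011,0,0,0],[0,0,0,0.014,0.0005,-0.001,0],[0,0,0,0.017,0.0005,-0.001,0],[0,0,0,0.019,0.0005,-0.001,0],[0,0,0,0.019,0.0005,-0.001,0],[0,0,0,0.019,0.0005,-0.001,0]]

```text
clock: 9.75
tcp_pos: [0.6259, -0.1035, 0.0745]
orientation: [0.71, -0.012, 0.704, 0.008]
wrist_force: [-0.1, -1.1, 11.6]
finger_gap: -0.0003
```

```bash
python3 - <<'E'
from hd import *
look('t6'); rows((-.15,0,.062))
E
```

```text
collar 92 [-0.0362 -0.0253  0.076 ] [-0.0263  0.0234  0.085 ]
flap slope angle 0.21238309603451133 xmin 0.07874673575583475 zmax 0.11428597180836615
tcp stand [-0.1524 -0.0024  0.0745] rotvec [-0.002  0.01   0.006] F [-0.88 -0.47 10.93] t 9.9 j [-0.29  0.51 -0.08  0.97 -0.    1.25]
(-0.15, 0, 0.062) world tcp [ 0.623 -0.101  0.073] shift [ 0.0014  0.0024 -0.0024]
```

View pics/t6s.png

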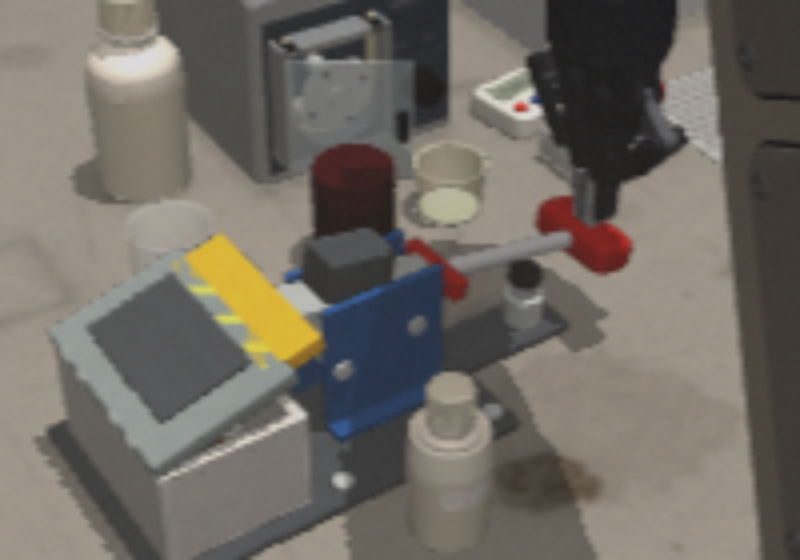

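>>> step_arm:
  moves:
    - [[0,0,0,0.003,0.0,0,0],[0,0,0,0.005,0.0,0,0],[0,0,0,0.005,0.0,0,0],[0,0,0,0.005,0.0,0,0],[0,0,0,0.005,0.0,0,0]]

```text
clock: 10.4
tcp_pos: [0.6269, -0.1035, 0.0717]
orientation: [0.711, -0.012, 0.703, 0.008]
wrist_force: [-3.0, 0.4, 10.9]
finger_gap: -0.0002
```

```bash
python3 - <<'E'
from hd import *
look('t7'); rows((-.15,0,.06))
# lip height along its front edge
z0=np.load('top0.npz');
for n in ('top0','t7'):
    z=np.load(n+'.npz');im,d=z['im'],z['d'];hsv=cv2.cvtColor(im,cv2.COLOR_RGB2HSV)
    m=(hsv[...,0]>22)&(hsv[...,0]<35)&(hsv[...,1]>150)
    p=np.array([w2s(a) for a in cloud('top',d,m)]);p=p[(abs(p[:,1])<.06)&(p[:,0]>.05)&(p[:,0]<.13)]
    print(n,len(p),np.percentile(p,3,axis=0).round(4),np.percentile(p,97,axis=0).round(4),np.median(p[p[:,0]<p[:,0].min()+.008],0).round(4))
E
```

```text
collar 92 [-0.0363 -0.0253  0.0754] [-0.0263  0.0235  0.0853]
flap slope angle 0.2359872554214686 xmin 0.07983935841633039 zmax 0.11603772646874683
tcp stand [-0.1524 -0.0034  0.0717] rotvec [-0.002  0.013  0.006] F [-2.6   0.8  10.57] t 10.55 j [-0.29  0.51 -0.08  0.96 -0.    1.25]
(-0.15, 0, 0.06) world tcp [ 0.623 -0.101  0.071] shift [ 0.0006  0.0024 -0.0035]
top0 691 [ 0.0755 -0.0511  0.0815] [0.108  0.0515 0.0895] [0.0783 0.0015 0.0854]
t7 513 [ 0.0818 -0.0508  0.1064] [0.1071 0.0509 0.1174] [0.0848 0.0015 0.1142]
```

```bash
python3 - <<'E'
from h import *
for t in ['beaker','brown_jar','sample_cup','white_bottle']:
    for c in ['top','scene']:
        r=env.silhouettes(c,t); d=env.read_camera(c)[1]
        if r: print(t,c,np.round(r[0]['uv']),np.median(cloud(c,d,r[0]['mask']),0).round(3))
s=env.get_state(); print(s['clock'],s['tcp_pos'],s['wrist_force'])
E
```

```text
beaker top [276. 158.] [0.755 0.132 0.021]
beaker scene [260. 206.] [0.771 0.123 0.06 ]
brown_jar top [328. 166.] [0.738 0.004 0.073]
brown_jar scene [308. 197.] [0.731 0.007 0.069]
sample_cup top [363. 160.] [ 0.762 -0.084  0.005]
sample_cup scene [333. 194.] [ 0.753 -0.082  0.026]
white_bottle top [291. 259.] [0.506 0.081 0.072]
white_bottle scene [332. 268.] [0.495 0.089 0.058]
11.35 [ 0.62688284 -0.10349735  0.07164841] [-2.11211792 -0.48889312 10.90828518]
```

View pics/t7s.png

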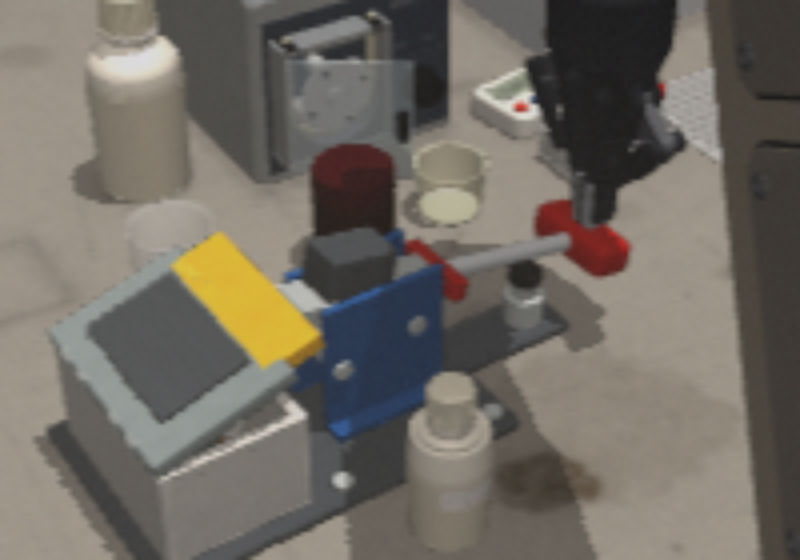

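The lip is about 25 mm up, the rod is at the black buffer (about (525, 275) in the scene crop), and the pose and force are steady. The bystanders haven't moved, so I'll hand in.

```bash
python3 -c "
from workcell import env
print(env.hand_in()); s=env.get_state(); print(s['clock'],s['tcp_pos'],s['wrist_force'])"
```

```text
the job is handed in; nothing more can be done
None
the job is handed in; nothing more can be done
```

The flap is open and I handed the job in at 11.4 s of the 38 s allowed, with the fingertips still holding the handle down.

- **Push:** With the jaws shut, I pushed the lever from behind its handle until the collar stopped against the blue plates. The force rose to 17 N with no further travel. I then backed off before rising, so the lever was not lifted.
- **Press:** I pressed the handle down along its arc by about 56 mm, to the buffer. It was steady at about 11 N.
- **Flap:** It stands at about 0.25 rad. The fitted slope is 0.236 rad, against −0.037 rad when shut, so the plain difference (0.27) is slightly higher than my estimate. By depth the lip rose about 23 mm at the flap's highest points and 29 mm at its front edge; both clear the 2 cm asked for.
- **Bystanders:** The top camera puts all four within about 1 mm of where they started. The scene camera showed the beaker about 16 mm off in x. I took that as noise from its clear glass, since the top camera had it unmoved, and did not check it further.
- **Drift:** The fingertips slid about 3 mm sideways on the handle while pressing and stayed well within it.

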